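# Measure the bulkhead depth in a hull tube with a depth gauge and lock the reading

### The job

Measure how deep the bulkhead sits in the upright hull tube: stand the depth gauge flat across the hull's rim, its probe still up and over the middle, slide the probe gently down until it rests on the bulkhead, then press the lock lever down to its stop to keep the reading. Leave the gauge standing there with the probe touching, do not force the bulkhead deeper, and leave the other things on the bench where they are.

Things in the scene. Friction and masses are not known exactly. Their poses are not given: they have to be found in the camera images.
- gauge: Depth gauge standing on the bench, 0.48 kg, turned up to 70 degrees. Aluminium base 160 (its y) x 48 (x) x 10 mm; head block 46 (y) x 28 (x) mm, top 40 mm above the underside; a flat beam (the probe) runs upright through the middle; black lock lever on the head's -x face. Origin: centre of the underside, z up. Base, head and lever weigh about 3.2 N and hang on the beam by its drag when lifted by it.
- probe: The probe: plain steel beam 16 (its y, along the base) x 8 (x) x 140 mm (z). Origin: centre of its lower end, which measures. At the start it is up: this end 2 mm above the base's underside. It slides down through the base, up to 72 mm, with 5.5 N drag, and stays where left. Keep its push on the bulkhead under 15 N.
- probe_top (a point): Middle of the probe's top end, 142 mm above the base's underside at the start; there to hold it, fingers on its two 8 mm wide faces, which look along the base's length. With the probe 60 mm down, the top is still 40 mm above the head.
- lock_lever (a joint): Lock lever's angle in rad. 0 (to 0.12 at the start): open, raised 45 degrees from level. It turns down about the gauge's x axis to a stop at 0.70 (5 degrees above level): locked, its screw clamps the beam (over 25 N to slide it). It stays where left. Turning takes 0.10 Nm, 0.15 Nm near the stop.
- lever_end (a point): Centre of the lock lever's round end (13 mm across); the lever is a round bar 9 mm thick, 66 mm long from pivot to here. In the gauge's frame the pivot is at x -23.5, y 0, z 32 mm; the lever swings in the upright plane x = -23.5 mm towards +y: this end is at y 47, z 79 mm when open, at y 66, z 38 mm when locked.
- hull: Hull: clear tube, 100 mm outside, upright on a grey-green end cap and an aluminium foot 144 mm across, fixed to the bench. On top a grey-green ring, 112 mm outside, 92 inside, with a flat rim 110 mm above the bench. Origin: centre of the underside. Inside, filling the bore, a grey-green bulkhead disc held by O-rings alone: it shifts if pushed with over 20 N.
- hull_rim (a point): Centre of the hull's open top, in the rim's plane, 110 mm above the bench. The bulkhead's face is 36 to 60 mm below it: the depth is not known beforehand and is found by touch. The middle of that face, 60 mm across, is flat and bare; small brass glands up to 10 mm high stand near its edge.
- putty_knife: Bystander: putty knife, black handle, 210 mm long, lying flat; origin under its middle.
- screwdriver: Bystander: slim steel precision screwdriver, 146 mm long; origin under its middle.
- scriber: Bystander: scriber with red handle, 170 mm long; origin under its middle.
- end_cap: Bystander: grey-green round end cap, 90 mm across, 27 mm high; origin under its middle.
- tape_roll: Bystander: black roll, 44 mm across, 19 mm high, standing between hull and gauge; origin under its middle.
- parts_tray: Bystander: grey parts tray 120 x 160 x 28 mm; origin under its middle.
- control_module: Bystander: control module, two grey-green discs 76 mm across joined by a deck with blue servos, 145 mm long, 76 mm high; origin under its middle.
Things that resemble listed ones, but are neither listed nor needed, are in the scene too. What is shaped like the gauge but pink or purple is not meant.

How it is judged:
By the outcome, as a careful person would: the job done as asked, in the order asked, and still so for the second after the job is handed in, with the robot touching nothing.
It also fails if it takes over 72 s, if anything falls off the work surface, if the arm or the gripper's body presses on something with over 40 N, if the wrist force passes 120 N, or if a joint passes its speed limit or range.

### The arm

A 7-joint arm with a two-finger parallel gripper is mounted at the origin on the work surface. World frame = base frame: x ahead of the robot, y to its left, z up, the work surface at z = 0. Lengths are in m, angles in rad, forces in N, time in s.
With the tool pointing down it reaches from about 0.425 to 0.925 m from the base axis. Payload 6.8 kg.
Tool frame: the origin (TCP) lies on the centre line of the jaws, within the pads' length; the fingertips stand 17 mm ahead of it and the grasp point (between the pads) lies 2 mm behind it; z points along the fingers, x is the direction in which the jaws open and shut, and the axes are right-handed (so a half turn about z gives the same grasp; the last joint's range is limited). The gripper opens to 85 mm and grips with 20 to 120 N. Pads are 22 mm wide; open, the fingers measure 114 mm over their backs; the gripper's body (76 mm by 85 mm) begins 54 mm behind the grasp point. The pads swing forward as they close: fully open they stand 13 mm farther back than shut.
Start: joints at [-0.108, 0.477, 0.022, 1.555, -0.011, 1.109, -0.083], TCP at [0.675, 0, 0.248] pointing down, gripper open.
Joint ranges: [-2.96, 2.96], [-0.34, 2.1], [-1.41, 1.46], [0.24, 2.44], [-1.37, 4.51], [0.17, 1.92], [-2.96, 2.96]. Speed limits (rad/s): [2.39, 2.39, 3.14, 3.14, 3.14, 3.14, 3.14].

### API

Orientations are given as a rotation vector (axis times angle).
In Python, from bench import r gives the robot as it stands.
- The arm moves only by the tool arm_command, never from a script. Its argument "increments" is a list of rows, each a list of 3 entries, a list of its own where there are three numbers: the shift along the world's x, y, z in m, then the turn, a rotation vector about the world's x, y, z in rad, then the opening in per cent of the stroke, from 0 (shut) to 100 (fully open). A call has 1 to 10 rows; each row is the pose to reach, as a shift and turn from the pose commanded when the call began; what a row does not reach only later rows make up. A row lasts 1/10 s, in which the tool goes at most 50 mm and 8.59 degrees, less where a joint would pass 70% of its speed; a pose out of reach is approached as far as the arm can. A call with a gripper value outside its range is refused whole. The fingers move at their own pace and stop on an object; "newtons" is the grip in N (left out, the last holds). Time passes only in rows, so rows that repeat a pose let the fingers close. It gives the time, the measured TCP pose, the force and the opening at its end, in the units of the state.
- r.get_obs(): the state, without advancing time (a new reading comes with each control period).
- r.grab_frame(name): name is "scene" or "side" or "wrist"; returns the picture (384x512x3 uint8, blue, green, red); there is no depth.
- r.camera_model(name): a dict with "camera_matrix" (3x3 intrinsics, pixels), "camera_from_world" (4x4, takes a point from world to camera coordinates). Camera axes: x right, y down, z forward; pixel columns grow to the right and rows downward; lengths in m; the calibration is good to about 2 mm. A picture is of the moment at which its call begins: read the wrist's pose just before it. camera_model takes no time and is no camera call; for the wrist camera it gives the pose at the moment of the call.
- r.hand_in(): hands the job in, once; it reports no verdict.
The state is a dict: "clock": time; "joints": joint angles; "qvel": joint speeds; "tau": joint torques, N m; "tcp_pos": TCP position; "orientation": TCP orientation; "contact_force": force on the tool from outside, world axes, zero at the start; "moment": the same for the moment, N m; "grip_width": finger opening in m.
Only numpy, scipy, OpenCV 4.12 (cv2) and the standard library are available. Lean on these libraries where they do the work, as an engineer would, in place of code of your own. Each camera call takes 0.05 s, during which the arm holds its last target. There are 200 camera calls.

## Working session

There is one attempt and no reset: what is moved stays moved. The work goes in short steps, Python scripts to look and compute and a tool call to move; the robot and the scene stay as the last step left them, time stands still between calls to the robot, and variables do not carry over. Pictures are saved under pics/ and viewed, about 8 in all and at most 12, crops included, and the job is handed in when it is done.

Besides the shell and the picture viewer there is one more tool, called after ">>>" as name(argument=value, ...), one argument or row to a line, values as JSON. arm_command: Moves the arm, as the interface text tells. Its arguments: {"type":"object","properties":{"increments":{"type":"array","items":{"type":"array"}},"newtons":{"type":"number"}},"required":["increments"]}

```bash
ls; mkdir -p pics; python3 - <<'E'
from bench import r
import cv2,numpy as np
print(r.get_obs())
for n in("scene","side"):
    im=r.grab_frame(n); cv2.imwrite(f"pics/{n}0.png",im)
    m=r.camera_model(n); print(n,m["camera_matrix"].tolist(),np.round(m["camera_from_world"],4).tolist())
a=cv2.imread("pics/scene0.png");b=cv2.imread("pics/side0.png")
cv2.imwrite("pics/s0.png",cv2.resize(a,(800,600),interpolation=cv2.INTER_CUBIC))
cv2.imwrite("pics/d0.png",cv2.resize(b,(800,600),interpolation=cv2.INTER_CUBIC))
E
```

```text
pics
{'clock': 0.0, 'joints': array([-0.1081126 ,  0.47780806,  0.0223713 ,  1.55646906, -0.01147339,
        1.10930014, -0.08308951]), 'qvel': array([-7.18978182e-05, -1.60329512e-03,  1.73939442e-03, -2.81476324e-04,
       -1.02066398e-03,  9.02581348e-04,  8.86822260e-04]), 'tau': array([-5.45967814e-04, -5.96443820e+01,  1.60769675e+00, -2.81194621e+01,
        1.24063640e-02,  9.39900521e-03,  2.20753498e-05]), 'tcp_pos': array([ 6.74430126e-01, -3.18739517e-05,  2.47313546e-01]), 'orientation': array([ 3.14141451e+00,  4.45092231e-05, -2.90218391e-03]), 'contact_force': array([-0.07110943,  0.12563868,  0.7475769 ]), 'moment': array([-0.01257159,  0.04964553,  0.03323157]), 'grip_width': 0.08522597014997652}
scene [[377.9295783577876, 0.0, 261.25791336146256], [0.0, 377.9295783577876, 188.0054598890063], [0.0, 0.0, 1.0]] [[0.8016, 0.5979, 0.0049, -0.3914], [0.5096, -0.6788, -0.5287, -0.1963], [-0.3128, 0.4263, -0.8488, 1.2904], [0.0, 0.0, 0.0, 1.0]]
side [[491.8176843897555, 0.0, 263.099406820103], [0.0, 491.8176843897555, 190.34408148827046], [0.0, 0.0, 1.0]] [[0.8992, -0.4374, 0.0107, -0.4485], [-0.218, -0.4692, -0.8558, 0.1774], [0.3793, 0.7672, -0.5172, 1.4489], [0.0, 0.0, 0.0, 1.0]]
```

View pics/s0.png

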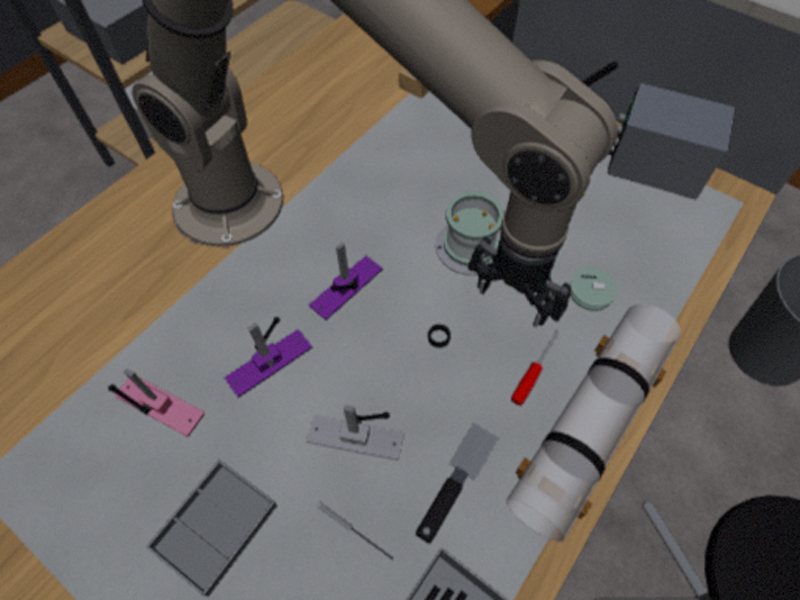

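View pics/d0.png

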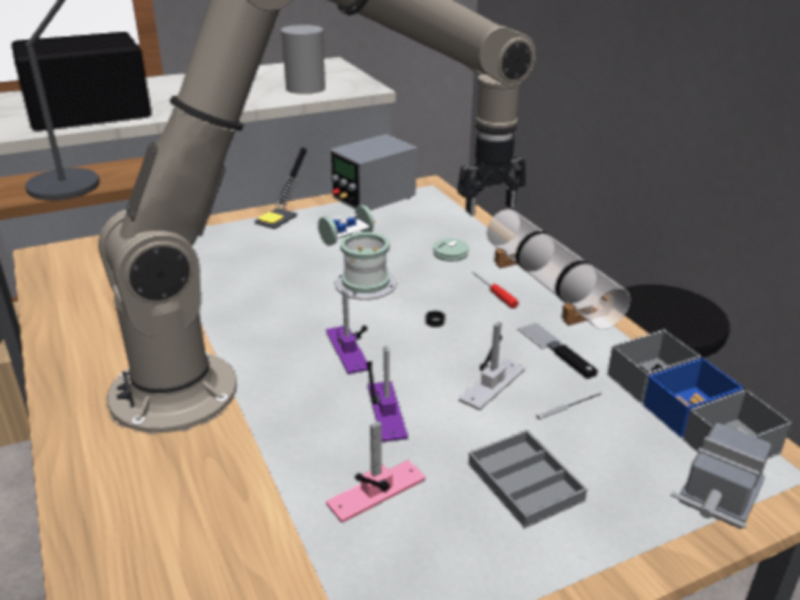

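Scene view (800x600): the grey gauge is at (355,437), with its lever end at (387,415), and the hull ring is at (473,213). In the side view the gauge is at (492,380) and the ring at (365,243). Next I'll turn these into positions.

```bash
cat > h.py <<'E'
from bench import r
import cv2,numpy as np
def ray(m,px):
    K,T=m["camera_matrix"],m["camera_from_world"]; R,t=T[:3,:3],T[:3,3]
    px=np.atleast_2d(np.asarray(px,float))
    d=np.c_[px,np.ones(len(px))]@np.linalg.inv(K).T@R
    return -R.T@t,d
def plane(m,px,z):
    c,d=ray(m,px); return c+d*((z-c[2])/d[:,2])[:,None]
def tri(ms,pxs):
    A=np.zeros((3,3));b=np.zeros(3)
    for m,p in zip(ms,pxs):
        c,d=ray(m,p);d=d[0]/np.linalg.norm(d[0]);P=np.eye(3)-np.outer(d,d);A+=P;b+=P@c
    return np.linalg.solve(A,b)
def proj(m,X):
    T=m["camera_from_world"];q=(np.atleast_2d(X)@T[:3,:3].T+T[:3,3])@m["camera_matrix"].T
    return q[:,:2]/q[:,2:]
E
python3 - <<'E'
from h import *
S=r.camera_model("scene");D=r.camera_model("side");k=.64
for n,m,c in(("scene",S,[(312,417),(405,433),(402,458),(306,440)]),("side",D,[(460,398),(510,361),(524,369),(475,406)])):
    q=plane(m,np.array(c)*k,.01);print(n,np.round(q[:,:2],4).tolist(),q.mean(0).round(4))
print("probetop",tri([S,D],[np.array((350,408))*k,np.array((497,326))*k]))
print("leverend",tri([S,D],[np.array((387,415))*k,np.array((486,367))*k]))
for n,m,(x0,y0,x1,y1) in(("scene",S,(435,185,510,275)),("side",D,(335,228,395,300))):
    im=cv2.imread(f"pics/{n}0.png");h=cv2.cvtColor(im,cv2.COLOR_BGR2HSV)
    g=((h[...,0]>50)&(h[...,0]<90)&(h[...,1]>28)).astype(np.uint8)
    M=np.zeros_like(g);a=[int(v*k) for v in(x0,y0,x1,y1)];M[a[1]:a[3],a[0]:a[2]]=g[a[1]:a[3],a[0]:a[2]]
    cs=cv2.findContours(M,cv2.RETR_EXTERNAL,cv2.CHAIN_APPROX_NONE)[0]
    for cc in cs:
        if len(cc)<40: continue
        w=plane(m,cc[:,0],.11)[:,:2].astype(np.float32); print(n,len(cc),cv2.boundingRect(cc),cv2.minEnclosingCircle(w))
vis=[]
for n,(cx,cy) in(("scene",(228,275)),("side",(316,235))):
    im=cv2.imread(f"pics/{n}0.png")[cy-36:cy+36,cx-48:cx+48];vis.append(cv2.resize(im,None,fx=4,fy=4,interpolation=cv2.INTER_CUBIC))
for n,(cx,cy) in(("scene",(305,150)),("side",(235,165))):
    im=cv2.imread(f"pics/{n}0.png")[cy-36:cy+36,cx-48:cx+48];vis.append(cv2.resize(im,None,fx=4,fy=4,interpolation=cv2.INTER_CUBIC))
cv2.imwrite("pics/crop1.png",np.vstack([np.hstack(vis[:2]),np.hstack(vis[2:])]))
E
```

```text
scene [[0.4721, -0.2576], [0.6184, -0.1837], [0.6401, -0.2211], [0.4911, -0.2942]] [ 0.5554 -0.2391  0.01  ]
side [[0.4741, -0.2581], [0.621, -0.198], [0.6316, -0.2324], [0.4876, -0.2901]] [ 0.5536 -0.2446  0.01  ]
probetop [ 0.5545455  -0.23813285  0.13649283]
leverend [ 0.57435501 -0.17719721 -0.00125133]
scene 52 (284, 149, 17, 21) ((0.5032500624656677, 0.12726658582687378), 0.040454212576150894)
scene 95 (286, 123, 36, 31) ((0.4865553081035614, 0.21453876793384552), 0.05886165797710419)
side 54 (221, 179, 27, 7) ((0.41926050186157227, 0.05416247993707657), 0.042443644255399704)
side 126 (219, 147, 29, 18) ((0.4865726828575134, 0.2164744883775711), 0.06662395596504211)
```

View pics/crop1.png

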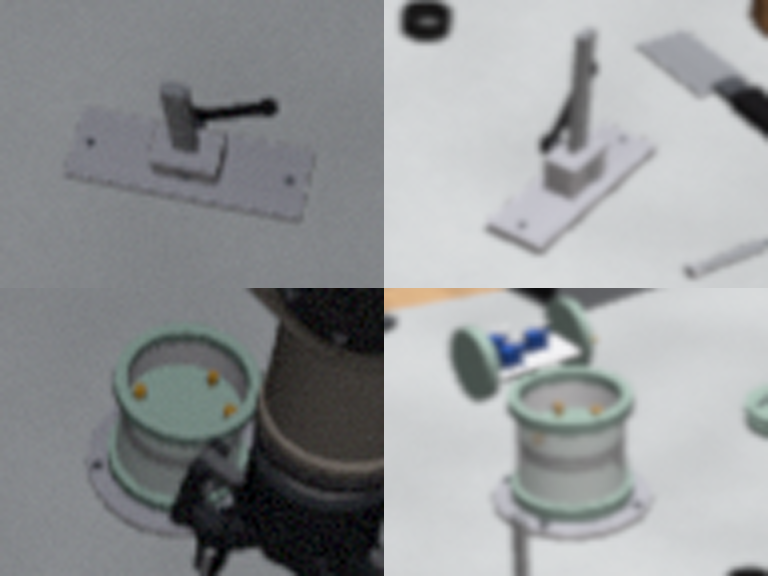

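Crops: the gauge lever points toward world +x and sits on the base's world +y side. The ring outer edge in the side crop spans x 507–635, y 369–432. I'll move above the gauge for a close look.

>>> arm_command(
  increments=[
    [[-0.02,-0.04,0.02],[0,0,0.1],100],
    [[-0.04,-0.08,0.04],[0,0,0.2],100],
    [[-0.06,-0.12,0.06],[0,0,0.3],100],
    [[-0.08,-0.16,0.07],[0,0,0.4],100],
    [[-0.1,-0.2,0.07],[0,0,0.43],100],
    [[-0.12,-0.24,0.07],[0,0,0.43],100],
    [[-0.12,-0.24,0.07],[0,0,0.43],100],
    [[-0.12,-0.24,0.07],[0,0,0.43],100],
    [[-0.12,-0.24,0.07],[0,0,0.43],100],
  ],
)

```text
clock: 1.0
tcp_pos: [0.5555, -0.2387, 0.318]
orientation: [-3.068, -0.672, 0.0]
contact_force: [0.2, 0.7, -0.2]
grip_width: 0.0851
```

```bash
python3 - <<'E'
from h import *
M=r.camera_model("wrist");w=r.grab_frame("wrist");cv2.imwrite("pics/w1.png",w);np.savez("w1.npz",**M)
print(np.round(np.linalg.inv(M["camera_from_world"]),3).tolist(),M["camera_matrix"][0,0])
s=r.grab_frame("scene");cv2.imwrite("pics/scene1.png",s)
c=s[110:190,255:365]
W=cv2.resize(w,(640,480));W=np.vstack([W,np.zeros((120,640,3),np.uint8)])
W=cv2.resize(w,(512,384));C=cv2.resize(c,(288,209),interpolation=cv2.INTER_CUBIC)
o=np.zeros((384,800,3),np.uint8);o[:,:512]=W;o[:209,512:]=C;cv2.imwrite("pics/v1.png",o)
E
```

```text
[[0.909, 0.4, 0.118, 0.525], [0.417, -0.871, -0.258, -0.174], [-0.0, 0.284, -0.959, 0.443], [0.0, 0.0, 0.0, 1.0]] 345.9278776283042
```

View pics/v1.png

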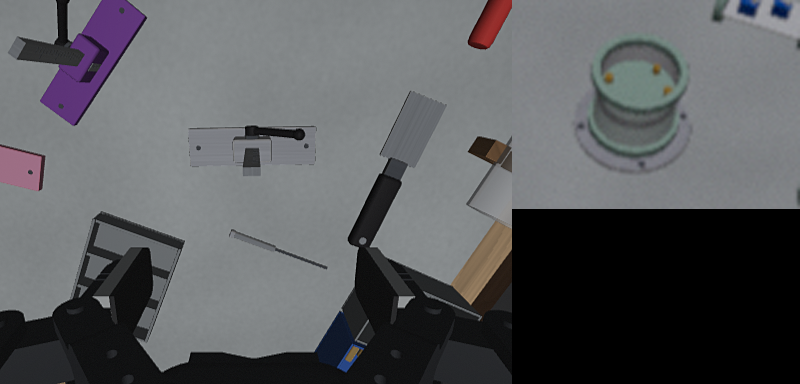

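Wrist view: base corners at about (189,128), (316,126), (316,164), (190,166), bolt holes at (198,147) and (306,146), probe top at (251.5,172). The lever lies to +y, open, with its end at (299,133). The hull is clear of the arm in the scene view.

```bash
python3 - <<'E'
from h import *
from scipy.optimize import least_squares
W=dict(np.load("w1.npz"));S=r.camera_model("scene");D=r.camera_model("side")
q=plane(W,[(189,128),(316,126),(316,164),(190,166)],.01);print("corners",q[:,:2].round(4).tolist(),q.mean(0).round(4))
h=plane(W,[(198,147),(306,146)],.01);d=h[1]-h[0];print("holes",h.mean(0).round(4),np.degrees(np.arctan2(d[1],d[0])),np.linalg.norm(d))
print("ptop",plane(W,[(251.5,172)],.142).round(4),"lever",plane(W,[(299,133)],.079).round(4))
# hull: ring outer circle top edge, fit (x,y) from extremes in scene1 and side0
im=cv2.imread("pics/scene1.png");res={}
for n,m,im in(("scene",S,im),("side",D,cv2.imread("pics/side0.png"))):
    hs=cv2.cvtColor(cv2.GaussianBlur(im,(3,3),0),cv2.COLOR_BGR2HSV);g=((hs[...,0]>50)&(hs[...,0]<90)&(hs[...,1]>28)).astype(np.uint8)
    c0=proj(m,[[.487,.213,.11]])[0].astype(int);M=np.zeros_like(g);M[c0[1]-22:c0[1]+13,c0[0]-25:c0[0]+26]=g[c0[1]-22:c0[1]+13,c0[0]-25:c0[0]+26]
    cs=max(cv2.findContours(M,cv2.RETR_EXTERNAL,cv2.CHAIN_APPROX_NONE)[0],key=len)[:,0]
    res[n]=[cs[:,0].min(),cs[:,0].max(),cs[:,1].min()];print(n,res[n])
th=np.linspace(0,2*np.pi,200)
def f(p,ks):
    o=[]
    for n,m in ks:
        u=proj(m,np.c_[p[0]+.056*np.cos(th),p[1]+.056*np.sin(th),0*th+.11]);a=res[n]
        o+=[u[:,0].min()-a[0],u[:,0].max()-a[1],u[:,1].min()-a[2]]
    return o
for ks in([("scene",S)],[("side",D)],[("scene",S),("side",D)]):
    s=least_squares(f,[.487,.213],args=(ks,));print(s.x.round(4),np.round(s.fun,2))
print(np.linalg.inv(S["camera_from_world"])[:3,3])
E
```

```text
corners [[0.4724, -0.2524], [0.6145, -0.1844], [0.6369, -0.2271], [0.4914, -0.2968]] [ 0.5538 -0.2402  0.01  ]
holes [ 0.5531 -0.2408  0.01  ] 25.21512320985199 0.13611303037863431
ptop [[ 0.5536 -0.2414  0.142 ]] lever [[ 0.5874 -0.1966  0.079 ]]
scene [np.int32(286), np.int32(321), np.int32(123)]
side [np.int32(221), np.int32(246), np.int32(159)]
[0.4854 0.2154] [-1.14  1.14 -0.08]
[0.4548 0.1421] [-3.98  4.   -0.51]
[0.4845 0.2074] [-2.91 -0.53  1.35 -2.88  3.93 -9.65]
[ 0.81737727 -0.44937761  0.99336565]
```

>>> arm_command(
  increments=[
    [[-0.0015,-0.0012,-0.04],[0,0,0.01],100],
    [[-0.0015,-0.0012,-0.08],[0,0,0.01],70],
    [[-0.0015,-0.0012,-0.11],[0,0,0.01],60],
    [[-0.0015,-0.0012,-0.14],[0,0,0.01],60],
    [[-0.0015,-0.0012,-0.165],[0,0,0.01],60],
    [[-0.0015,-0.0012,-0.18],[0,0,0.01],60],
    [[-0.0015,-0.0012,-0.188],[0,0,0.01],60],
    [[-0.0015,-0.0012,-0.188],[0,0,0.01],60],
    [[-0.0015,-0.0012,-0.188],[0,0,0.01],60],
    [[-0.0015,-0.0012,-0.188],[0,0,0.01],60],
  ],
)

```text
clock: 2.1
tcp_pos: [0.5544, -0.2415, 0.1317]
orientation: [3.065, 0.685, 0.003]
contact_force: [1.3, 0.2, 1.3]
grip_width: 0.0511
```

```bash
python3 - <<'E'
from h import *
o=[]
for n,c in(("scene",(228,262)),("side",(316,225))):
    im=r.grab_frame(n)[c[1]-45:c[1]+45,c[0]-50:c[0]+50];o.append(cv2.resize(im,None,fx=4,fy=4,interpolation=cv2.INTER_CUBIC))
cv2.imwrite("pics/v2.png",np.hstack(o))
E
```

```text
(no output)
```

View pics/v2.png

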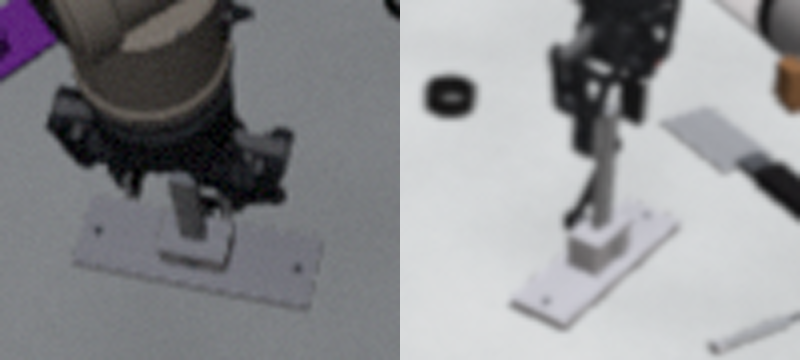

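The probe is between the fingers and the gauge has not moved, so I'll close and then lift.

>>> arm_command(
  increments=[
    [[0,0,0],[0,0,0],30],
    [[0,0,0],[0,0,0],18],
    [[0,0,0],[0,0,0],0],
    [[0,0,0],[0,0,0],0],
    [[0,0,0],[0,0,0],0],
    [[0,0,0],[0,0,0],0],
    [[0,0,0],[0,0,0],0],
    [[0,0,0],[0,0,0],0],
  ],
  newtons=50,
)

```text
clock: 3.0
tcp_pos: [0.5539, -0.2411, 0.1304]
orientation: [3.066, 0.686, 0.001]
contact_force: [2.7, 0.2, -0.2]
grip_width: 0.0146
```

>>> arm_command(
  increments=[
    [[0,0,0.002],[0,0,0],0],
    [[0,0,0.005],[0,0,0],0],
    [[0,0,0.01],[0,0,0],0],
    [[0,0,0.015],[0,0,0],0],
    [[0,0,0.02],[0,0,0],0],
    [[0,0,0.025],[0,0,0],0],
    [[0,0,0.03],[0,0,0],0],
    [[0,0,0.03],[0,0,0],0],
    [[0,0,0.03],[0,0,0],0],
  ],
)

```text
clock: 3.9
tcp_pos: [0.5535, -0.2412, 0.1605]
orientation: [3.066, 0.686, 0.0]
contact_force: [-0.6, -0.4, -5.1]
grip_width: 0.0151
```

>>> arm_command(
  increments=[
    [[0,0,0.005],[0,0,0],0],
    [[0,0,0.015],[0,0,0],0],
    [[0,0,0.03],[0,0,0],0],
    [[0,0,0.05],[0,0,0],0],
    [[0,0,0.07],[0,0,0],0],
    [[0,0,0.09],[0,0,0],0],
    [[0,0,0.11],[0,0,0],0],
    [[0,0,0.122],[0,0,0],0],
    [[0,0,0.13],[0,0,0],0],
    [[0,0,0.13],[0,0,0],0],
  ],
)

```text
clock: 4.9
tcp_pos: [0.554, -0.2414, 0.2916]
orientation: [3.065, 0.685, 0.003]
contact_force: [-0.2, -0.0, -4.2]
grip_width: 0.0151
```

>>> arm_command(
  increments=[
    [[-0.001,0.007,0],[0,0,0],0],
    [[-0.003,0.02,0],[0,0,0],0],
    [[-0.006,0.04,0],[0,0,0],0],
    [[-0.01,0.065,0],[0,0,0],0],
    [[-0.014,0.095,0],[0,0,0],0],
    [[-0.019,0.125,0],[0,0,0],0],
    [[-0.023,0.155,0],[0,0,0],0],
    [[-0.028,0.185,0],[0,0,0],0],
    [[-0.032,0.21,0],[0,0,0],0],
    [[-0.036,0.235,0],[0,0,0],0],
  ],
)

```text
clock: 5.9
tcp_pos: [0.5162, -0.0037, 0.2896]
orientation: [-3.065, -0.688, 0.002]
contact_force: [0.2, 0.5, -4.9]
grip_width: 0.0149
```

>>> arm_command(
  increments=[
    [[-0.003,0.02,0],[0,0,0],0],
    [[-0.006,0.04,0],[0,0,0],0],
    [[-0.009,0.065,0],[0,0,0],0],
    [[-0.013,0.09,0],[0,0,0],0],
    [[-0.017,0.115,0],[0,0,0],0],
    [[-0.021,0.14,0],[0,0,0],0],
    [[-0.025,0.16,0],[0,0,0],0],
    [[-0.029,0.175,0],[0,0,0],0],
    [[-0.032,0.181,0],[0,0,0],0],
    [[-0.032,0.181,0],[0,0,0],0],
  ],
)

```text
clock: 6.9
tcp_pos: [0.4842, 0.176, 0.2898]
orientation: [-3.065, -0.69, 0.002]
contact_force: [0.8, -0.6, -4.6]
grip_width: 0.0148
```

```bash
python3 - <<'E'
from h import *
print(r.get_obs()["contact_force"],r.get_obs()["tcp_pos"])
M=r.camera_model("wrist");w=r.grab_frame("wrist");cv2.imwrite("pics/w2.png",w);np.savez("w2.npz",**M)
cv2.imwrite("pics/scene2.png",r.grab_frame("scene"))
cv2.imwrite("pics/v3.png",cv2.resize(w,(800,600),interpolation=cv2.INTER_CUBIC))
E
```

```text
[ 0.78689815 -0.62483949 -4.60741149] [0.48421357 0.1759688  0.28978298]
```

View pics/v3.png

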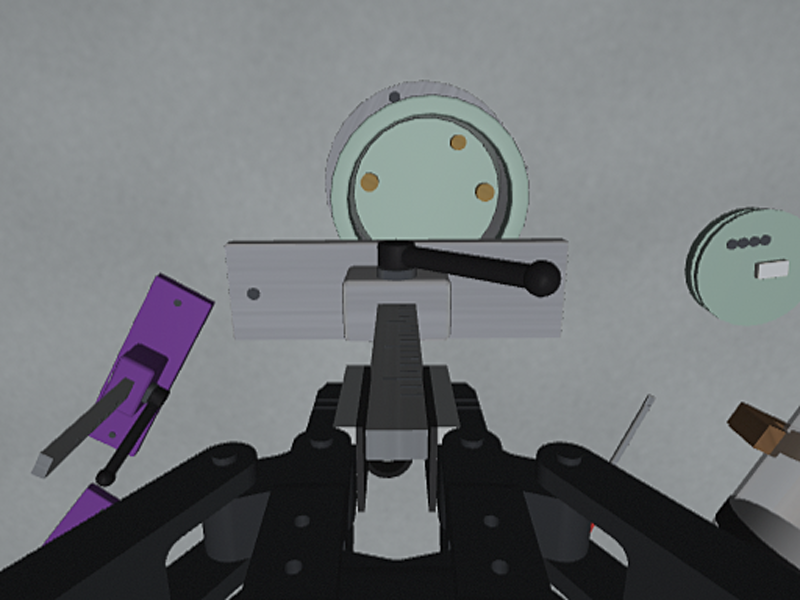

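Wrist view (800x600): the ring's outer edge runs left (331,190), top (430,95), right (528,180). The gauge hangs level below the jaws, with base corners at (226,242), (568,240), (563,336) and (233,339).

```bash
python3 - <<'E'
from h import *
from scipy.optimize import least_squares
W=dict(np.load("w2.npz"));im=cv2.imread("pics/w2.png");hs=cv2.cvtColor(im,cv2.COLOR_BGR2HSV)
g=((hs[...,0]>50)&(hs[...,0]<90)&(hs[...,1]>25)).astype(np.uint8);g[150:]=0;g[:,380:]=0
cs=max(cv2.findContours(g,cv2.RETR_EXTERNAL,cv2.CHAIN_APPROX_NONE)[0],key=len)[:,0]
cs=cs[cs[:,1]<146];w=plane(W,cs,.11)[:,:2]
f=lambda p:np.hypot(*(w-p[:2]).T)-p[2]
s=least_squares(f,[.485,.215,.056],loss="soft_l1",f_scale=.001);print("hull",s.x.round(4),np.std(f(s.x)),len(cs))
for z in(.168,.172):
    q=plane(W,np.array([(226,242),(568,240),(563,336),(233,339)])*.64,z);d=q[1]-q[0]
    print(z,q[:,:2].round(4).tolist(),q.mean(0).round(4),np.linalg.norm(d),np.degrees(np.arctan2(d[1],d[0])))
print("probe top",plane(W,np.array([(395,445)])*.64,.302))
E
```

```text
hull [0.4823 0.218  0.0449] 0.005892459001367064 553
0.168 [[0.4015, 0.1636], [0.5442, 0.2322], [0.5661, 0.1901], [0.4213, 0.1198]] [0.4833 0.1764 0.168 ] 0.15828359482637025 25.67361499419367
0.172 [[0.4023, 0.1648], [0.5427, 0.2323], [0.5643, 0.191], [0.4218, 0.1217]] [0.4828 0.1775 0.172 ] 0.1557193393707217 25.673614994193642
probe top [[0.48252181 0.17655987 0.302     ]]
```

```bash
python3 - <<'E'
from h import *
from scipy.optimize import least_squares
W=dict(np.load("w2.npz"))
for nm,pts,R in(("outer",[(331,190),(430,95),(528,180),(350,137),(508,135),(338,228),(525,215)],.056),("inner",[(348,190),(428,114),(511,185),(376,134),(490,135)],.046)):
    w=plane(W,np.array(pts)*.64,.11)[:,:2]
    s=least_squares(lambda p:np.hypot(*(w-p[:2]).T)-R,[.485,.215]);print(nm,s.x.round(4),(s.fun*1e3).round(1))
E
```

```text
outer [0.4846 0.2158] [-0.6  0.1 -0.5 -0.2 -1.  -2.2 -1.6]
inner [0.4843 0.2171] [ 0.1 -0.6 -0.6  0.1  0.9]
```

>>> arm_command(
  increments=[
    [[0,0.01,0],[0,0,0],0],
    [[0.0005,0.025,0],[0,0,0],0],
    [[0.001,0.036,-0.005],[0,0,0],0],
    [[0.001,0.04,-0.015],[0,0,0],0],
    [[0.001,0.04,-0.025],[0,0,0],0],
    [[0.001,0.04,-0.034],[0,0,0],0],
    [[0.001,0.04,-0.04],[0,0,0],0],
    [[0.001,0.04,-0.044],[0,0,0],0],
    [[0.001,0.04,-0.044],[0,0,0],0],
    [[0.001,0.04,-0.044],[0,0,0],0],
  ],
)

```text
clock: 8.0
tcp_pos: [0.4867, 0.2147, 0.2465]
orientation: [-3.066, -0.685, -0.001]
contact_force: [0.3, -1.0, -4.6]
grip_width: 0.0152
```

>>> arm_command(
  increments=[
    [[0,0,-0.001],[0,0,0],0],
    [[0,0,-0.002],[0,0,0],0],
    [[0,0,-0.003],[0,0,0],0],
    [[0,0,-0.004],[0,0,0],0],
    [[0,0,-0.004],[0,0,0],0],
  ],
)

```text
clock: 8.5
tcp_pos: [0.4864, 0.2148, 0.2422]
orientation: [3.066, 0.686, -0.0]
contact_force: [-0.9, 0.0, -4.9]
grip_width: 0.0149
```

>>> arm_command(
  increments=[
    [[-0.0015,0.001,0],[0,0,0],0],
    [[-0.0015,0.001,-0.001],[0,0,0],0],
    [[-0.0015,0.001,-0.002],[0,0,0],0],
    [[-0.0015,0.001,-0.002],[0,0,0],0],
  ],
)

```text
clock: 8.9
tcp_pos: [0.4851, 0.2159, 0.2404]
orientation: [-3.066, -0.686, -0.001]
contact_force: [0.4, 1.1, -3.5]
grip_width: 0.0148
```

>>> arm_command(
  increments=[
    [[0,0,-0.001],[0,0,0],0],
    [[0,0,-0.002],[0,0,0],0],
    [[0,0,-0.002],[0,0,0],0],
  ],
)

```text
clock: 9.2
tcp_pos: [0.4852, 0.216, 0.2389]
orientation: [-3.066, -0.685, -0.001]
contact_force: [-2.3, -0.7, 4.4]
grip_width: 0.0151
```

>>> arm_command(
  increments=[
    [[0,0,-0.001],[0,0,0],0],
    [[0,0,-0.002],[0,0,0],0],
    [[0,0,-0.002],[0,0,0],0],
  ],
)

```text
clock: 9.5
tcp_pos: [0.4852, 0.2159, 0.2363]
orientation: [-3.066, -0.686, -0.001]
contact_force: [-2.5, 0.3, 4.3]
grip_width: 0.0147
```

```bash
python3 - <<'E'
from h import *
M=r.camera_model("wrist");w=r.grab_frame("wrist");cv2.imwrite("pics/w3.png",w);np.savez("w3.npz",**M)
d=r.grab_frame("side");cv2.imwrite("pics/side3.png",d);print(r.get_obs()["contact_force"],r.get_obs()["moment"])
o=np.zeros((384,800,3),np.uint8);o[:,:512]=w;c=cv2.resize(d[90:200,190:286],(288,330),interpolation=cv2.INTER_CUBIC);o[:330,512:]=c
cv2.imwrite("pics/v4.png",o)
E
```

```text
[-2.0683976  -0.14163912  2.96319071] [-0.03460436  0.28389638 -0.00143271]
```

View pics/v4.png

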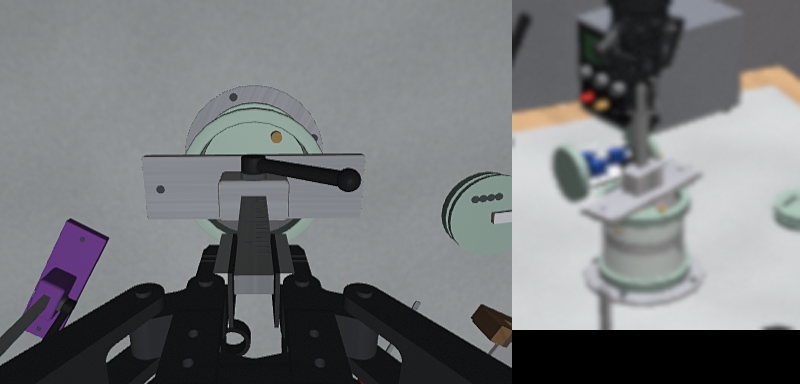

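The base stands centred on the rim: it spans x 143–364 against 186–322 for the ring. Probe drag shows as about 4 N. Before sliding, I'll estimate the bulkhead depth roughly.

```bash
python3 - <<'E'
from h import *
W=dict(np.load("w2.npz"));S=r.camera_model("scene")
a=np.array([(370,182),(458,142),(484,191)])*.64;b=[(292,140),(310,136.75),(314.25,144.75)]
for p,q in zip(a,b): print("gland",tri([W,S],[p,q]).round(4))
for z in np.arange(.05,.076,.004):
    w=plane(W,np.array([(355,180),(428,118),(498,180),(376,140),(482,140)])*.64,z)[:,:2]
    print(round(z,3),(np.hypot(*(w-[.4845,.2163]).T)*1e3).round(1))
E
```

```text
gland [0.4504 0.2086 0.077 ]
gland [0.4883 0.2527 0.0774]
gland [0.516  0.2337 0.0775]
0.05 [46.6 45.7 49.  45.3 48.9]
0.054 [46.4 45.6 48.3 45.3 48.4]
0.058 [46.1 45.5 47.6 45.2 48. ]
0.062 [45.9 45.4 47.  45.1 47.6]
0.066 [45.6 45.3 46.3 45.  47.2]
0.07 [45.4 45.2 45.6 45.  46.8]
0.074 [45.2 45.1 45.  44.9 46.3]
```

>>> arm_command(
  increments=[
    [[0,0,-0.003],[0,0,0],0],
    [[0,0,-0.006],[0,0,0],0],
    [[0,0,-0.01],[0,0,0],0],
    [[0,0,-0.014],[0,0,0],0],
    [[0,0,-0.018],[0,0,0],0],
    [[0,0,-0.022],[0,0,0],0],
    [[0,0,-0.026],[0,0,0],0],
    [[0,0,-0.029],[0,0,0],0],
    [[0,0,-0.03],[0,0,0],0],
    [[0,0,-0.03],[0,0,0],0],
  ],
)

```text
clock: 10.6
tcp_pos: [0.4851, 0.2159, 0.206]
orientation: [-3.066, -0.686, -0.0]
contact_force: [1.2, 1.2, -0.2]
grip_width: 0.0149
```

>>> arm_command(
  increments=[
    [[0,0,-0.0015],[0,0,0],0],
    [[0,0,-0.003],[0,0,0],0],
    [[0,0,-0.004],[0,0,0],0],
  ],
)

```text
clock: 10.9
tcp_pos: [0.4852, 0.2159, 0.2024]
orientation: [-3.066, -0.685, -0.001]
contact_force: [0.2, 0.7, 4.2]
grip_width: 0.0148
```

>>> arm_command(
  increments=[
    [[0,0,-0.0005],[0,0,0],0],
    [[0,0,-0.001],[0,0,0],0],
  ],
)

```text
clock: 11.1
tcp_pos: [0.4851, 0.2159, 0.2014]
orientation: [-3.066, -0.686, -0.001]
contact_force: [-1.0, 1.5, 3.9]
grip_width: 0.0151
```

>>> arm_command(
  increments=[
    [[0,0,-0.0005],[0,0,0],0],
    [[0,0,-0.0005],[0,0,0],0],
  ],
)

```text
clock: 11.3
tcp_pos: [0.4851, 0.2159, 0.2008]
orientation: [-3.066, -0.686, -0.0]
contact_force: [0.8, 1.2, 3.5]
grip_width: 0.0148
```

>>> arm_command(
  increments=[
    [[0,0,-0.0005],[0,0,0],0],
    [[0,0,-0.0005],[0,0,0],0],
  ],
)

```text
clock: 11.5
tcp_pos: [0.4852, 0.2159, 0.2005]
orientation: [-3.066, -0.685, -0.001]
contact_force: [-0.1, 0.2, 4.9]
grip_width: 0.0147
```

>>> arm_command(
  increments=[
    [[0,0,-0.0005],[0,0,0],0],
    [[0,0,-0.0005],[0,0,0],0],
  ],
)

```text
clock: 11.7
tcp_pos: [0.4852, 0.2159, 0.2004]
orientation: [-3.066, -0.686, -0.001]
contact_force: [-1.0, 0.3, 8.3]
grip_width: 0.0149
```

>>> arm_command(
  increments=[
    [[0,0,-0.0005],[0,0,0],0],
    [[0,0,-0.0005],[0,0,0],0],
  ],
)

```text
clock: 11.9
tcp_pos: [0.4852, 0.2159, 0.2003]
orientation: [-3.066, -0.685, -0.001]
contact_force: [-2.5, -0.1, 12.7]
grip_width: 0.0149
```

Contact: z stalls at 0.2003 while the force rises to 12.7 N, so about 8 N is on the bulkhead. I'll relax the load slightly, release and retreat upward.

>>> arm_command(
  increments=[
    [[0,0,0.0008],[0,0,0],0],
    [[0,0,0.0008],[0,0,0],0],
  ],
)

```text
clock: 12.1
tcp_pos: [0.4852, 0.2159, 0.2004]
orientation: [-3.066, -0.685, -0.001]
contact_force: [0.3, 0.3, 6.6]
grip_width: 0.015
```

>>> arm_command(
  increments=[
    [[0,0,0],[0,0,0],25],
    [[0,0,0],[0,0,0],35],
    [[0,0,0],[0,0,0],45],
    [[0,0,0],[0,0,0],45],
    [[0,0,0],[0,0,0],45],
  ],
)

```text
clock: 12.6
tcp_pos: [0.4849, 0.2157, 0.1999]
orientation: [3.066, 0.685, -0.001]
contact_force: [0.8, 0.4, -0.9]
grip_width: 0.0387
```

>>> arm_command(
  increments=[
    [[0,0,0.01],[0,0,0],45],
    [[0,0,0.03],[0,0,0],45],
    [[0,0,0.06],[0,0,0],45],
    [[0,0,0.09],[0,0,0],45],
    [[0,0,0.11],[0,0,0],20],
    [[0,0,0.12],[0,0,0],0],
    [[0,0,0.12],[0,0,0],0],
    [[0,0,0.12],[0,0,0],0],
    [[0,0,0.12],[0,0,0],0],
    [[0,0,0.12],[0,0,0],0],
  ],
)

```text
clock: 13.6
tcp_pos: [0.4846, 0.2155, 0.3189]
orientation: [3.065, 0.686, -0.003]
contact_force: [-0.1, 0.1, 0.1]
grip_width: 0.0003
```

```bash
python3 - <<'E'
from h import *
print(r.get_obs()["grip_width"],r.get_obs()["tcp_pos"],r.get_obs()["contact_force"])
M=r.camera_model("wrist");w=r.grab_frame("wrist");cv2.imwrite("pics/w4.png",w);np.savez("w4.npz",**M)
cv2.imwrite("pics/v5.png",cv2.resize(w,(800,600),interpolation=cv2.INTER_CUBIC))
E
```

```text
0.0003183620139420642 [0.48455815 0.21552637 0.31892245] [-0.08743787  0.1042198   0.05676882]
```

View pics/v5.png

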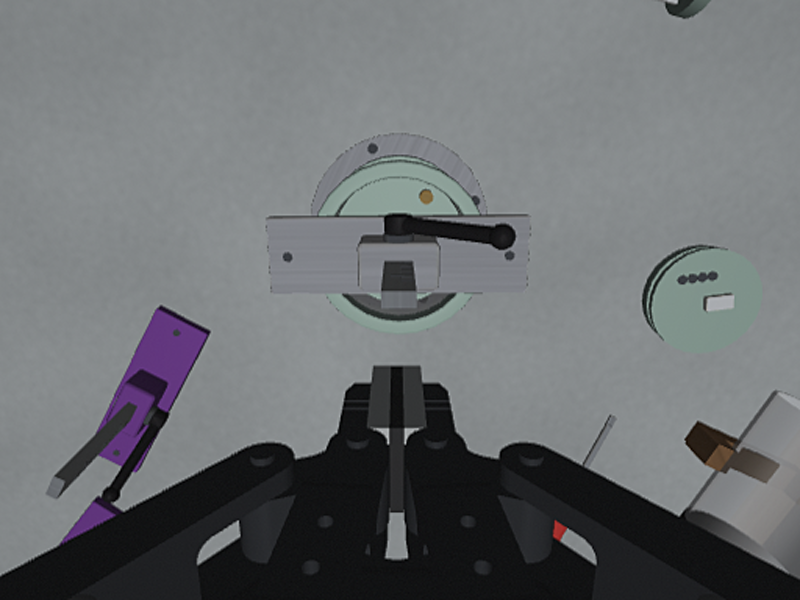

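The gauge stands centred on the rim and the probe stays down. Holes are at (287,257) and (510,255), the lever end at (503,236). I'll compute the press point.

```bash
python3 - <<'E'
from h import *
W=dict(np.load("w4.npz"));k=.64
h=plane(W,np.array([(287,257),(510,255)])*k,.12)[:,:2];d=h[1]-h[0];u=d/np.linalg.norm(d);x=np.array([u[1],-u[0]]);c=h.mean(0)
print("c",c.round(4),np.degrees(np.arctan2(*u[::-1])),np.linalg.norm(d),"ptop",plane(W,np.array([(399,299)])*k,.213).round(4))
for a in(0,.12):
    t=np.pi/4-a;X=np.r_[c-.0235*x+.066*np.cos(t)*u,.11+.032+.066*np.sin(t)];print(a,X.round(4),proj(W,X)/k)
t=r.get_obs()["tcp_pos"][:2];print("shift to y46:",(c-.0235*x+.046*u-t).round(4),r.get_obs()["joints"][6])
E
```

```text
c [0.4842 0.2159] 25.722029021783474 0.13654557726277755 ptop [[0.4839 0.2168 0.213 ]]
0 [0.516  0.2573 0.1887] [[495.87266182 238.02307616]]
0.12 [0.5208 0.2596 0.1827] [[504.52528018 235.68975701]]
shift to y46: [0.0308 0.0414] -0.14912092088624562
```

>>> arm_command(
  increments=[
    [[0.003,0.004,0],[0,0,-0.14],0],
    [[0.009,0.012,0],[0,0,-0.28],0],
    [[0.015,0.02,0],[0,0,-0.42],0],
    [[0.021,0.028,0],[0,0,-0.56],0],
    [[0.027,0.036,0],[0,0,-0.7],0],
    [[0.031,0.0415,0],[0,0,-0.84],0],
    [[0.031,0.0415,0],[0,0,-0.98],0],
    [[0.031,0.0415,0],[0,0,-1.12],0],
    [[0.031,0.0415,0],[0,0,-1.26],0],
    [[0.031,0.0415,0],[0,0,-1.4],0],
  ],
)

```text
clock: 14.65
tcp_pos: [0.5158, 0.2572, 0.3195]
orientation: [2.782, -1.458, -0.001]
contact_force: [-0.7, -0.9, -0.4]
grip_width: 0.0
```

>>> arm_command(
  increments=[
    [[0,0,-0.01],[0,0,-0.1],0],
    [[0,0,-0.03],[0,0,-0.17],0],
    [[0,0,-0.055],[0,0,-0.17],0],
    [[0,0,-0.08],[0,0,-0.17],0],
    [[0,0,-0.095],[0,0,-0.17],0],
    [[0,0,-0.102],[0,0,-0.17],0],
    [[0,0,-0.104],[0,0,-0.17],0],
    [[0,0,-0.104],[0,0,-0.17],0],
    [[0,0,-0.104],[0,0,-0.17],0],
  ],
)

```text
clock: 15.55
tcp_pos: [0.5165, 0.2576, 0.217]
orientation: [-2.652, 1.681, -0.001]
contact_force: [0.4, 0.6, 0.6]
grip_width: 0.0004
```

```bash
python3 - <<'E'
from h import *
o=[]
for n,c in(("scene",(312,130)),("side",(245,140))):
    im=r.grab_frame(n);cv2.imwrite(f"pics/{n}5.png",im);im=im[c[1]-45:c[1]+45,c[0]-45:c[0]+45];o.append(cv2.resize(im,(400,400),interpolation=cv2.INTER_CUBIC))
cv2.imwrite("pics/v6.png",np.hstack(o))
E
```

```text
(no output)
```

View pics/v6.png

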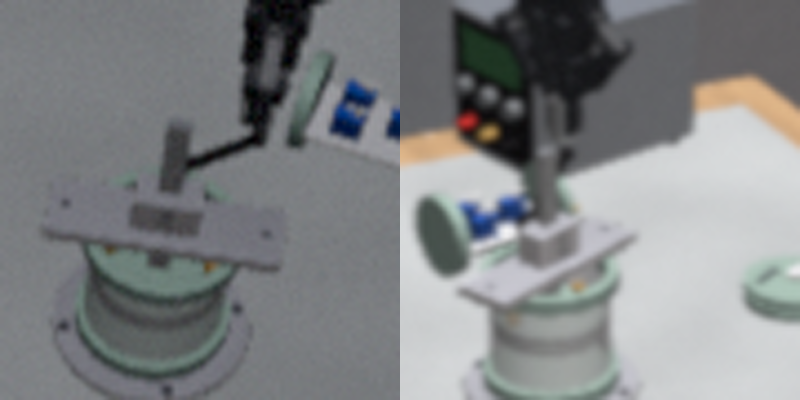

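The fingertips are just above the lever end, at scene crop (260,130). I'll press down in steps.

>>> arm_command(
  increments=[
    [[-0.001,0,-0.003],[0,0,0],0],
    [[-0.001,0,-0.006],[0,0,0],0],
    [[-0.001,0,-0.009],[0,0,0],0],
    [[-0.001,0,-0.012],[0,0,0],0],
    [[-0.001,0,-0.015],[0,0,0],0],
    [[-0.001,0,-0.017],[0,0,0],0],
  ],
)

```text
clock: 16.25
tcp_pos: [0.517, 0.2584, 0.2003]
orientation: [-2.649, 1.68, -0.004]
contact_force: [2.4, 1.0, 3.7]
grip_width: -0.0
```

>>> arm_command(
  increments=[
    [[0,0,-0.002],[0,0,0],0],
    [[0,0,-0.004],[0,0,0],0],
    [[0,0,-0.006],[0,0,0],0],
    [[0,0,-0.008],[0,0,0],0],
    [[0,0,-0.01],[0,0,0],0],
    [[0,0,-0.012],[0,0,0],0],
  ],
)

```text
clock: 16.85
tcp_pos: [0.5149, 0.2572, 0.1868]
orientation: [2.653, -1.682, -0.0]
contact_force: [0.3, 0.6, 1.7]
grip_width: 0.0002
```

>>> arm_command(
  increments=[
    [[0,0,-0.002],[0,0,0],0],
    [[0,0,-0.004],[0,0,0],0],
    [[0,0,-0.006],[0,0,0],0],
    [[0,0,-0.008],[0,0,0],0],
    [[0,0,-0.01],[0,0,0],0],
    [[0,0,-0.012],[0,0,0],0],
  ],
)

```text
clock: 17.45
tcp_pos: [0.5152, 0.2574, 0.175]
orientation: [-2.653, 1.682, -0.0]
contact_force: [0.0, 1.3, 2.0]
grip_width: 0.0003
```

>>> arm_command(
  increments=[
    [[0,0,-0.001],[0,0,0],0],
    [[0,0,-0.002],[0,0,0],0],
    [[0,0,-0.002],[0,0,0],0],
  ],
)

```text
clock: 17.75
tcp_pos: [0.5149, 0.2573, 0.173]
orientation: [2.653, -1.682, -0.0]
contact_force: [1.1, 0.4, 1.6]
grip_width: -0.0001
```

Expected stop is at about 0.168–0.169, so the steps get small now.

>>> arm_command(
  increments=[
    [[0,0,-0.001],[0,0,0],0],
    [[0,0,-0.002],[0,0,0],0],
    [[0,0,-0.002],[0,0,0],0],
  ],
)

```text
clock: 18.05
tcp_pos: [0.515, 0.2573, 0.171]
orientation: [2.653, -1.682, -0.0]
contact_force: [1.2, 0.5, 0.6]
grip_width: 0.0001
```

>>> arm_command(
  increments=[
    [[0,0,-0.001],[0,0,0],0],
    [[0,0,-0.001],[0,0,0],0],
  ],
)

```text
clock: 18.25
tcp_pos: [0.515, 0.2573, 0.17]
orientation: [2.653, -1.682, 0.0]
contact_force: [1.4, -0.1, 2.4]
grip_width: 0.0001
```

>>> arm_command(
  increments=[
    [[0,0,-0.0005],[0,0,0],0],
    [[0,0,-0.001],[0,0,0],0],
    [[0,0,-0.001],[0,0,0],0],
  ],
)

```text
clock: 18.55
tcp_pos: [0.515, 0.2573, 0.1691]
orientation: [-2.653, 1.682, -0.0]
contact_force: [1.2, 1.0, 1.8]
grip_width: 0.0
```

>>> arm_command(
  increments=[
    [[0,0,-0.0005],[0,0,0],0],
    [[0,0,-0.0005],[0,0,0],0],
  ],
)

```text
clock: 18.75
tcp_pos: [0.515, 0.2573, 0.1686]
orientation: [2.653, -1.682, 0.0]
contact_force: [1.8, -0.0, 2.6]
grip_width: 0.0001
```

>>> arm_command(
  increments=[
    [[0,0,-0.0005],[0,0,0],0],
    [[0,0,-0.0005],[0,0,0],0],
  ],
)

```text
clock: 18.95
tcp_pos: [0.515, 0.2573, 0.1681]
orientation: [2.653, -1.682, 0.0]
contact_force: [1.2, 0.5, 2.4]
grip_width: 0.0
```

>>> arm_command(
  increments=[
    [[0,0,-0.0005],[0,0,0],0],
    [[0,0,-0.0005],[0,0,0],0],
  ],
)

```text
clock: 19.15
tcp_pos: [0.5151, 0.2573, 0.1677]
orientation: [-2.653, 1.682, -0.0]
contact_force: [0.7, 0.5, 4.6]
grip_width: -0.0005
```

>>> arm_command(
  increments=[
    [[0,0,-0.0005],[0,0,0],0],
    [[0,0,-0.0005],[0,0,0],0],
  ],
)

```text
clock: 19.35
tcp_pos: [0.5152, 0.2574, 0.1674]
orientation: [-2.653, 1.682, -0.0]
contact_force: [2.0, 0.2, 5.3]
grip_width: 0.0001
```

>>> arm_command(
  increments=[
    [[0,0,-0.0004],[0,0,0],0],
    [[0,0,-0.0004],[0,0,0],0],
    [[0,0,-0.0004],[0,0,0],0],
  ],
)

```text
clock: 19.65
tcp_pos: [0.5152, 0.2574, 0.1673]
orientation: [-2.653, 1.682, -0.0]
contact_force: [-0.2, -0.6, 6.8]
grip_width: -0.0002
```

>>> arm_command(
  increments=[
    [[0,0,-0.0004],[0,0,0],0],
    [[0,0,-0.0004],[0,0,0],0],
    [[0,0,-0.0004],[0,0,0],0],
  ],
)

```text
clock: 19.95
tcp_pos: [0.5153, 0.2574, 0.1672]
orientation: [-2.653, 1.682, -0.001]
contact_force: [-0.3, 0.3, 9.2]
grip_width: -0.0003
```

>>> arm_command(
  increments=[
    [[0,0,0.005],[0,0,0],0],
    [[0,0,0.02],[0,0,0],0],
    [[0,0,0.05],[0,0,0],0],
    [[0,0,0.09],[0,0,0],0],
    [[0,0,0.13],[0,0,0.12],0],
    [[-0.01,-0.01,0.15],[0,0,0.26],0],
    [[-0.02,-0.02,0.15],[0,0,0.4],0],
    [[-0.03,-0.035,0.15],[0,0,0.54],0],
    [[-0.03,-0.041,0.15],[0,0,0.68],0],
    [[-0.03,-0.041,0.15],[0,0,0.82],0],
  ],
)

```text
clock: 20.95
tcp_pos: [0.4841, 0.2146, 0.3158]
orientation: [3.103, -0.478, -0.002]
contact_force: [-0.3, -0.4, -0.0]
grip_width: 0.0001
```

>>> arm_command(
  increments=[
    [[0,0,0],[0,0,0.14],0],
    [[0,0,0],[0,0,0.28],0],
    [[0,0,0],[0,0,0.42],0],
    [[0,0,0],[0,0,0.56],0],
    [[0,0,0],[0,0,0.7],0],
    [[0,0,0],[0,0,0.75],0],
    [[0,0,0],[0,0,0.75],0],
    [[0,0,0],[0,0,0.75],0],
  ],
)

```text
clock: 21.75
tcp_pos: [0.4845, 0.216, 0.3158]
orientation: [3.066, 0.683, -0.002]
contact_force: [-0.8, 0.3, 0.6]
grip_width: 0.0003
```

```bash
python3 - <<'E'
from h import *
M=r.camera_model("wrist");w=r.grab_frame("wrist");cv2.imwrite("pics/w6.png",w);np.savez("w6.npz",**M)
d=r.grab_frame("side");cv2.imwrite("pics/side6.png",d);s=r.grab_frame("scene");cv2.imwrite("pics/scene6.png",s)
o=np.zeros((384,800,3),np.uint8);o[:,:512]=w
o[:192,512:]=cv2.resize(s[90:174,249:375],(288,192),interpolation=cv2.INTER_CUBIC)
o[192:,512:]=cv2.resize(d[100:184,170:296],(288,192),interpolation=cv2.INTER_CUBIC)
cv2.imwrite("pics/v7.png",o)
E
```

```text
(no output)
```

View pics/v7.png

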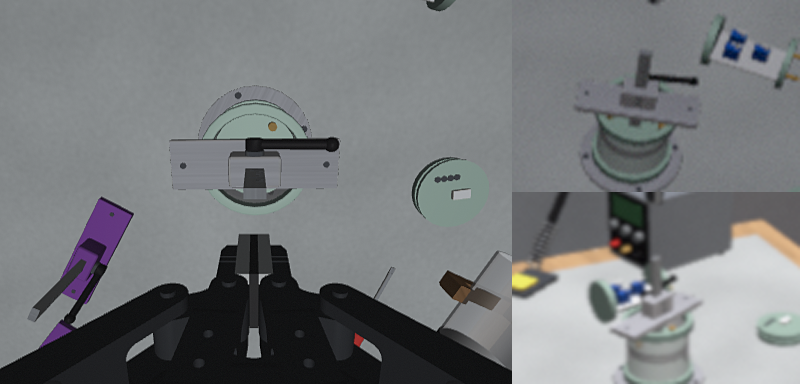

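The lever now lies near level with its end at (333,145), and the base is flat and centred with holes at (183,166) and (326,165). A quick check follows, then hand-in.

```bash
python3 - <<'E'
from h import *
W=dict(np.load("w6.npz"))
h=plane(W,[(183,166),(326,165)],.12)[:,:2];d=h[1]-h[0];u=d/np.linalg.norm(d);x=np.array([u[1],-u[0]]);c=h.mean(0)
print("centre",c.round(4),np.degrees(np.arctan2(*u[::-1])))
for a in(.5,.6,.7):
    t=np.pi/4-a;X=np.r_[c-.0235*x+.066*np.cos(t)*u,.142+.066*np.sin(t)];print(a,proj(W,X).round(1))
for z in (.208,.212,.216): print("ptop",z,plane(W,[(255,192)],z).round(4))
print(r.get_obs()["clock"],r.hand_in())
E
```

```text
centre [0.4842 0.2154] 25.501117140582075
0.5 [[331.9 147.8]]
0.6 [[332.1 146.5]]
0.7 [[331.4 145.2]]
ptop 0.208 [[0.4842 0.2162 0.208 ]]
ptop 0.212 [[0.4837 0.2173 0.212 ]]
ptop 0.216 [[0.4832 0.2184 0.216 ]]
the job is handed in; nothing more can be done
21.9 None
```

The job is done and handed in at 21.9 s. The gauge stands flat across the hull's rim, its probe resting on the bulkhead and its lock lever pressed down to the stop. My estimate of the bulkhead depth is about 38 mm, from the probe's travel after the base met the rim.

- **Placing:** I lifted the gauge by its probe and set it on the rim about 1 mm from the hull's centre, as measured by camera.
- **Probing:** I slid the probe down until it stopped moving while the force rose from about 4 N of drag to 12.7 N. That puts roughly 8–9 N on the bulkhead, under the 15 N limit. I eased the load before letting go.
- **Locking:** I pressed the lever with closed fingers until it stopped moving. The force rose to 9.2 N, against about 2 N while it turned.

**Last checks:** In the final pictures the base is flat, and it moved at most about 0.5 mm during locking. The lever end is at pixel (333,145), against (331,145) expected for 0.70 rad. The gripper is clear of everything. In the views I looked at, nothing else had moved. No check failed, but I did not measure the bystanders' positions again.

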